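Gauge a blind bore with a depth rod

TASK

Measure how deep the blind bore in the cradle on the black plate is: take the depth rod out of its stand and push it gently, foot first, down the bore until it stands on the bottom. Let go of it there, then raise the height pointer beside it by its knob until the pointer's tip is level with the top of the rod, so that the exposed length is marked. Leave the rod in the bore and the other things on the bench where they are.

Things in the scene. Friction and masses are not known exactly. Their poses are not given: they have to be found in the camera images.
- rod: Depth rod, one steel piece 140 mm long, 0.08 to 0.17 kg: round stem 12 mm thick, 100 mm long, with a 4 mm tapered foot; on top a dark square head 16 x 16 mm, 40 mm tall, to grip. Origin at the centre of its foot, z up along the rod, x and y square to the head's faces. Starts upright in the stand, foot 5 mm above the bench.
- rod_top (a point): Centre of the flat top of the rod's head, 140 mm above its foot.
- rod_foot (a point): Centre of the rod's foot (lower end).
- stand: Fixed aluminium block 60 x 60 x 45 mm with one 15 mm hole, 40 mm deep, in the middle of its top, in which the rod starts. Origin at the centre of its underside.
- fixture: Fixed fixture: black plate 100 x 245 x 10 mm with a cream cradle, whose horn (56 x 56 mm, top 85 mm above the bench) has the bore, and 90 mm to its +y side an aluminium block from which the height pointer rises. The cradle's saddle runs off to -y, at most 78 mm high. Origin on the bore's axis at bench level; z up, y from the bore to the pointer's stem.
- bore_mouth (a point): Centre of the bore's mouth in the horn's flat top, 85 mm above the bench, ringed by a thin dark wiper. Vertical bore 14.5 mm wide, 3 mm chamfer, depth unknown, 30 to 60 mm. From 13 mm down rubber lips grip the rod: it must be pushed with 5 to 12 N all the way and does not drop by itself. The bottom is hard: force climbs steeply. Over 40 N between rod and cradle damages it.
- pointer (a joint): Height of the pointer's tip above the horn's top face in m (0 = level with the face, up to 0.13); it starts between 0.008 and 0.025. It slides straight up and down and stays where it is left; moving it takes about 3 to 6 N.
- pointer_tip (a point): Tip of the pointer, a level steel arm 4 mm thick reaching from the stem to 14 mm from the bore's axis; the point lies at mid thickness. Axes as the fixture's.
- pointer_knob (a point): Grip point of the pointer's black square knob, 18 x 18 mm, reaching from 23 mm below to 17 mm above this point, on top of the stem 90 mm from the bore's axis; moves with the pointer, always 27 mm above the pointer's tip. Sides square to the fixture's axes.
- spare_cradle: Loose cream cradle without a bore, 56 x 122 x 85 mm; leave alone.
- spare_cradle2: A second such loose cradle; leave alone.
- pulley: Aluminium pulley, 48 mm across, 16 mm tall; leave alone.
- screwdriver: Screwdriver lying on the bench; leave alone.
- wrench: Wrench lying on the bench; leave alone.
- dowel: Loose steel pin 12 mm thick, 70 mm long, lying on the bench; not the depth rod; leave alone.
- cup_mount: Black round mount, 90 mm across, 62 mm tall; leave alone.
Not all that is in view belongs to the job. What is shaped like the rod but red is not meant.

How it is judged:
By the outcome, as a careful person would: the job done as asked, in the order asked, and still so for the second after the job is handed in, with the robot touching nothing.
It also fails if it takes over 64 s, if anything falls off the work surface, if the arm or the gripper's body presses on something with over 40 N, if the wrist force passes 120 N, or if a joint passes its speed limit or range.

ROBOT

A 6-joint arm with a two-finger parallel gripper is mounted at the origin on the work surface. World frame = base frame: x ahead of the robot, y to its left, z up, the work surface at z = 0. Lengths are in m, angles in rad, forces in N, time in s.
With the tool pointing down it reaches from about 0.35 to 0.975 m from the base axis. Payload 4.9 kg.
Tool frame: the origin (TCP) lies at the very end of the fingers, on their centre line; the grasp point (between the pads) lies 19 mm behind it (ctrl.grip_point_offset is the distance from the TCP to the grasp point, in m); z points along the fingers, y is the line along which they close (so a half turn about z gives the same grasp; the last joint's range is limited). The gripper opens to 85 mm and grips with 20 to 120 N. Pads are 22 mm wide; open, the fingers measure 114 mm over their backs; the gripper's body (76 mm by 85 mm) begins 54 mm behind the grasp point. The pads swing forward as they close: fully open they stand 13 mm farther back than shut.
Start: joints at [1.212, 0.053, 1.613, -0, 1.476, -0.119], TCP at [0.148, 0.607, 0.231] pointing down, gripper open.
Joint ranges: [-3.01, 3.01], [-1.01, 2.22], [0.06, 2.58], [-1.02, 4.17], [0.09, 2.62], [-3.14, 3.14]. Speed limits (rad/s): [2.57, 2.57, 3.14, 3.14, 3.14, 3.14].

INTERFACE

Orientations are given as a rotation vector (axis times angle).
In Python, from station import ctrl gives the robot as it stands.
- The arm moves only by the tool send_rows, never from a script. Its argument "rows" is a list of rows, each a list of 3 entries, a list of its own where there are three numbers: the finger opening in cm, from 0 to 8.54, then the shift along the tool's x, y, z in cm, then the turn about the tool's z in degrees. A call has 1 to 10 rows; each row shifts and turns the commanded pose from where the row before left it, along the tool's axes as they then stand; what a row does not reach is not made up. A row lasts 1/8 s, in which the tool goes at most 62.5 mm and 10.7 degrees, less where a joint would pass 70% of its speed; a pose out of reach is approached as far as the arm can. A call with a gripper value outside its range is refused whole. The fingers move at their own pace and stop on an object; "newtons" is the grip in N (left out, the last holds). Time passes only in rows, so rows that do not move let the fingers close. It gives the time, the measured TCP pose, the force, the opening and the grip force at its end, in the units of the state.
- ctrl.get_obs(): the state, without advancing time (a new reading comes with each control period).
- ctrl.get_image(name): name is "scene" or "top" or "wrist"; returns a dict with "frame" (480x640x3 uint8, red, green, blue), "range_z" (480x640 float32, m along the optical axis (not along the pixel's ray), 0 where there is no reading), "fx", "fy", "cx", "cy" (pixels), "k1" (the pictures are not rectified: a ray, as slopes to the right and down, at radius r is drawn at 1 + k1 r^2 times it, then the intrinsics apply), "cam_to_world" (4x4, takes a point from camera to world coordinates). Camera axes: x right, y down, z forward; pixel columns grow to the right and rows downward; lengths in m; the calibration is good to about 2 mm. A picture is of the moment at which its call begins.
- ctrl.finish_job(): hands the job in; it is judged then, once.
The state is a dict: "t": time; "q": joint angles; "dq": joint speeds; "effort": joint torques, N m; "tool_pos": TCP position; "tool_rot": TCP orientation; "contact_force": force on the tool from outside, world axes, zero at the start; "wrist_torque": the same for the moment, N m; "opening": finger opening in m; "grip_force": force on a finger pad.
Only numpy, scipy, OpenCV 4.12 (cv2) and the standard library are available. Lean on these libraries where they do the work, as an engineer would, in place of code of your own. Each camera call takes 0.05 s, during which the arm holds its last target. There are 200 camera calls.

## Working session

There is one attempt and no reset: what is moved stays moved. The work goes in short steps, Python scripts to look and compute and a tool call to move; the robot and the scene stay as the last step left them, time stands still between calls to the robot, and variables do not carry over. Pictures are saved under pics/ and viewed, at most 10 in all, crops included, and the job is handed in when it is done.

Besides the shell and the picture viewer there is one more tool, called after "Call:" as name([rows], argument=value, ...), one row to a line, values as JSON. send_rows: Moves the arm, as the interface text tells. Its arguments: {"type":"object","properties":{"rows":{"type":"array","items":{"type":"array"}},"newtons":{"type":"number"}},"required":["rows"]}

```bash
mkdir -p pics; cat > h.py <<'E'
import numpy as np,cv2
from station import ctrl
def shot(n):
    d=ctrl.get_image(n); np.savez(f'{n}.npz',**d); return d
def load(n): return dict(np.load(f'{n}.npz'))
def ray(d,u,v):
    x=(np.asarray(u,float)-d['cx'])/d['fx'];y=(np.asarray(v,float)-d['cy'])/d['fy']
    X,Y=x.copy(),y.copy()
    for _ in range(10):
        s=1+d['k1']*(X*X+Y*Y);X=x/s;Y=y/s
    return np.stack([X,Y,np.ones_like(X)],-1)
def W(d,p): T=d['cam_to_world']; return p@T[:3,:3].T+T[:3,3]
def onplane(d,u,v,z):
    r=ray(d,u,v)@d['cam_to_world'][:3,:3].T;o=d['cam_to_world'][:3,3]
    return o+r*((z-o[2])/r[...,2])[...,None]
def cloud(d):
    v,u=np.mgrid[0:480,0:640]; return W(d,ray(d,u,v)*d['range_z'][...,None])
def proj(d,p):
    T=d['cam_to_world'];c=(np.asarray(p)-T[:3,3])@T[:3,:3];x=c[...,0]/c[...,2];y=c[...,1]/c[...,2]
    s=1+d['k1']*(x*x+y*y);return np.stack([x*s*d['fx']+d['cx'],y*s*d['fy']+d['cy']],-1)
def save(f,n): cv2.imwrite(f'pics/{n}.png',f[...,::-1])
E
python3 - <<'E'
from h import *
for n in('scene','top'):
    d=shot(n);save(d['frame'],n+'0');print(n,d['fx'],d['k1'],d['cam_to_world'].round(3).tolist())
o=ctrl.get_obs();print(o)
E
```

```text
scene 560.7051324570527 -0.018533755409905452 [[0.694, 0.554, -0.459, 1.147], [0.72, -0.524, 0.456, -0.573], [0.012, -0.647, -0.763, 1.045], [0.0, 0.0, 0.0, 1.0]]
top 451.07182439877016 0.034612400282448844 [[0.027, -0.983, 0.18, 0.387], [-0.999, -0.03, -0.013, -0.033], [0.018, -0.179, -0.984, 1.188], [0.0, 0.0, 0.0, 1.0]]
{'t': 0.1, 'q': array([ 1.21197045e+00,  5.33085971e-02,  1.61414044e+00, -1.05683853e-05,
        1.47599496e+00, -1.19014344e-01]), 'dq': array([-0.00040033, -0.00028185, -0.00392392, -0.00103407, -0.00234065,
        0.00143272]), 'effort': array([ 2.86731074e-04, -3.94900596e+01, -3.71364713e+01, -1.29167311e-04,
        3.85712789e-03,  9.12400422e-08]), 'tool_pos': array([0.14826444, 0.60658766, 0.23018465]), 'tool_rot': array([-3.75740160e-01, -3.11860984e+00,  2.82899867e-03]), 'contact_force': array([0.55699521, 0.24583133, 0.15053391]), 'wrist_torque': array([ 0.01269474,  0.02652653, -0.00358882]), 'grip_force': 0.0, 'opening': 0.0854036188147905}
```

View pics/scene0.png

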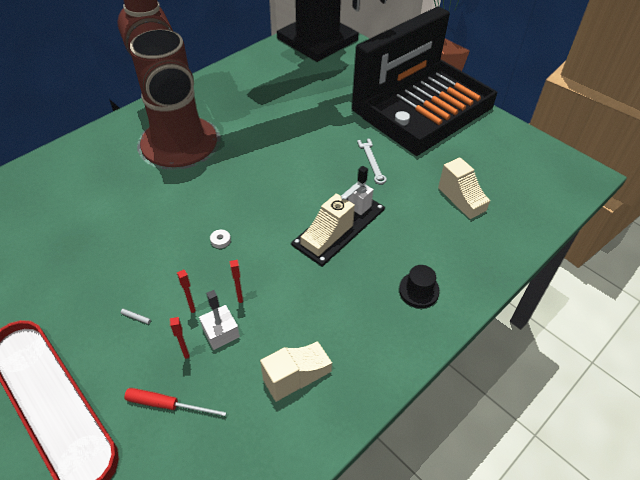

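View pics/top0.png

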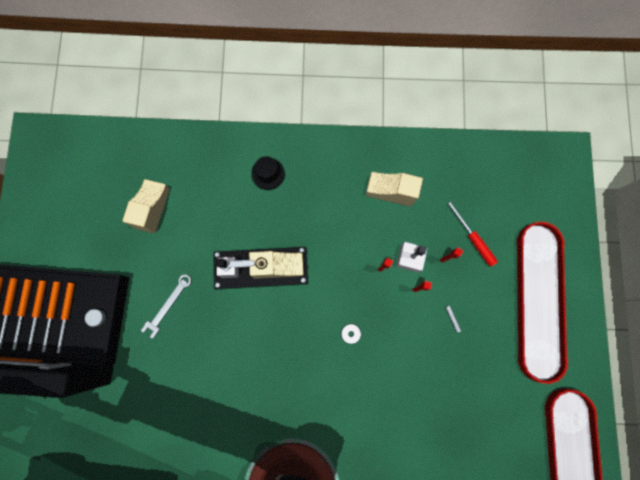

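The scene view shows the dark-headed rod at (213,300) in the stand at (220,325). The red posts at (185,278), (236,268) and (177,325) are decoys, and the dowel lies at (135,316). The fixture's bore is at (338,205), with the knob at (362,174). In the top view the rod head is at (421,251), the bore at (261,264) and the knob near (225,262). I choose the dark head in the aluminium block.

```bash
python3 - <<'E'
from h import *
for n in('scene','top'):
    d=load(n);P=cloud(d);f=d['frame'].astype(int);hsv=cv2.cvtColor(d['frame'],cv2.COLOR_RGB2HSV)
    roi={'scene':[(195,280,245,350),(285,150,400,270),(160,255,250,365)],'top':[(395,235,432,275),(205,240,315,295),(370,240,470,297)]}[n]
    def stat(nm,m,r):
        M=np.zeros(m.shape,bool);x0,y0,x1,y1=r;M[y0:y1,x0:x1]=m[y0:y1,x0:x1]
        q=P[M]; 
        if len(q)<5: print(n,nm,len(q));return
        c=M.nonzero();box=cv2.minAreaRect((q[:,:2]*1000).astype(np.float32))
        print(n,nm,len(q),'med',np.median(q,0).round(4),'rect',np.round(box[0],1),np.round(box[1],1),round(box[2],1))
    z=P[...,2];dark=f.max(-1)<75
    stat('rod head',dark&(z>.09),roi[0]);stat('rodtop',dark&(z>.14),roi[0])
    stat('stand top',(z>.04)&(z<.05),roi[0])
    stat('horn top',(z>.081)&(z<.089)&(f[...,0]>f[...,2]+15),roi[1])
    stat('knob',dark&(z>.1),roi[1]); stat('plate',(z>.006)&(z<.014),roi[1])
    print(z[roi[1][1]:roi[1][3],roi[1][0]:roi[1][2]].max())
    red=((f[...,0]>120)&(f[...,1]<60)).astype(np.uint8);x0,y0,x1,y1=roi[2]
    k,l,s,c=cv2.connectedComponentsWithStats(red[y0:y1,x0:x1])
    for i in range(1,k):
        if s[i,4]>20:
            q=P[y0:y1,x0:x1][l==i];t=q[q[:,2]>q[:,2].max()-.03];print('red',c[i]+[x0,y0],q[:,2].max().round(3),np.median(t,0).round(3))
a=load('scene')['frame'][245:365,155:255];save(cv2.resize(a,None,fx=5,fy=5,interpolation=2)[:,:],'crop')
E
```

```text
scene rod head 104 med [ 0.5822 -0.2942  0.124 ] rect [ 860.7 -426.9] [ 17.2 642.5] 64.5
scene rodtop 12 med [ 0.5838 -0.2937  0.1427] rect [ 862.3 -435.2] [ 12.3 632.3] 63.1
scene stand top 689 med [ 0.5797 -0.2931  0.044 ] rect [ 576.  -267.8] [ 70.4 117. ] 0.1
scene horn top 362 med [0.5415 0.0908 0.0844] rect [538.9  92.1] [59.3 59.5] 6.0
scene knob 143 med [0.5354 0.1766 0.1281] rect [ 831.8 -194.6] [ 21.5 984.4] 38.6
scene plate 1267 med [0.5675 0.1079 0.0094] rect [499.4 171.6] [262.3 406.5] 43.1
1.0454912860407317
top rod head 52 med [ 0.5725 -0.2872  0.1373] rect [ 480.  -166.8] [ 17.1 325. ] 37.7
top rodtop 24 med [ 0.5726 -0.2883  0.1452] rect [ 480.2 -166.6] [ 15.9 325.1] 37.6
top stand top 430 med [ 0.5691 -0.2876  0.0453] rect [ 574.6 -293.5] [60.1 61.3] 76.5
top horn top 438 med [0.538  0.0903 0.0853] rect [539.   92.7] [56.  56.4] 5.0
top knob 87 med [0.5304 0.1779 0.1393] rect [467.1  76. ] [269.1  21.4] 58.4
top plate 1626 med [0.5137 0.128  0.0103] rect [541.4 100.3] [278.8 140.5] 90.0
1.1884422833726052
red [457.61702128 251.80851064] 0.144 [ 0.572 -0.377  0.141]
red [387.64705882 262.03921569] 0.146 [ 0.543 -0.212  0.141]
red [426.85106383 285.14893617] 0.144 [ 0.492 -0.303  0.14 ]
```

View pics/crop.png

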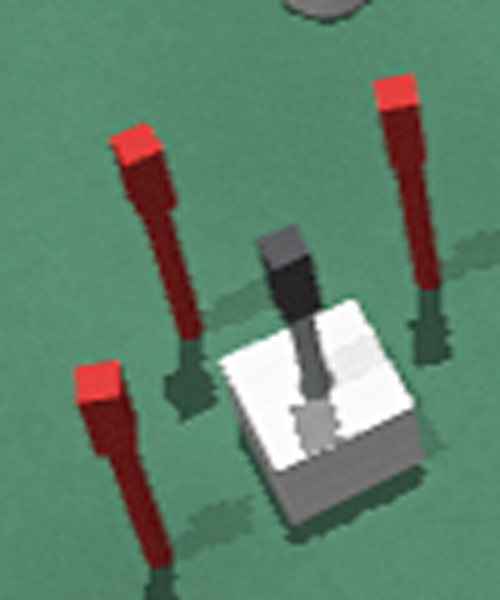

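The crop confirms it: the dark-headed rod is at crop (285,250), in the white block. The three others are red. Rod ≈ (0.576,-0.292), bore ≈ (0.539,0.0925), fixture yaw ≈ 5°.

```bash
cat >> h.py <<'E'
from scipy.spatial.transform import Rotation as R
def plan(x,y,z,closeyaw=None):
    "tool-frame shift (cm) and turn (deg) to world TCP target; closing line at closeyaw deg (mod 180)"
    o=ctrl.get_obs();M=R.from_rotvec(o['tool_rot']).as_matrix();cy=np.degrees(np.arctan2(M[1,1],M[0,1]))
    print('t',round(o['t'],2),'tcp',o['tool_pos'].round(4),'closeyaw',round(cy,2),'toolz',M[:,2].round(3),'F',o['contact_force'].round(1),'q6',o['q'][5].round(2),'open',round(o['opening'],4))
    print('shift cm (before turn)',(M.T@(np.array([x,y,z])-o['tool_pos'])*100).round(2))
    if closeyaw is not None: print('turn deg',round(-((closeyaw-cy+90)%180-90),2))
E
python3 -c "
from h import *
plan(.576,-.292,.26,-13.5)"
```

```text
t 0.1 tcp [0.1483 0.6066 0.2302] closeyaw 76.26 toolz [-0.001 -0.002 -1.   ] F [0.6 0.2 0.2] q6 -0.12 open 0.0854
shift cm (before turn) [-62.89 -77.13  -2.85]
turn deg 89.76
```

Call:
send_rows([
  [6.0,[-3.7,-4.54,-0.3],0],
  [6.0,[-3.7,-4.54,-0.3],0],
  [6.0,[-3.7,-4.54,-0.3],0],
  [6.0,[-3.7,-4.54,-0.3],0],
  [6.0,[-3.7,-4.54,-0.3],0],
  [6.0,[-3.7,-4.54,-0.3],0],
  [6.0,[-3.7,-4.54,-0.3],0],
  [6.0,[-3.7,-4.54,-0.3],0],
  [6.0,[-3.7,-4.54,-0.3],0],
  [6.0,[-3.7,-4.54,-0.3],0],
])

```text
t: 1.35
tool_pos: [0.4003, 0.0764, 0.2612]
tool_rot: [0.376, 3.119, 0.0]
contact_force: [0.3, 1.3, 0.8]
opening: 0.0599
grip_force: 0.0
```

Call:
send_rows([
  [6.0,[-3.7,-4.54,0],0],
  [6.0,[-3.7,-4.54,0],0],
  [6.0,[-3.7,-4.54,0],0],
  [6.0,[-3.7,-4.54,0],0],
  [6.0,[-3.7,-4.54,0],0],
  [6.0,[-3.7,-4.54,0],0],
  [6.0,[-0.7,-0.5,0],0],
  [6.0,[0,0,0],10],
  [6.0,[0,0,0],10],
  [6.0,[0,0,0],10],
])

```text
t: 2.6
tool_pos: [0.5562, -0.2445, 0.2609]
tool_rot: [-1.177, -2.912, -0.001]
contact_force: [-0.1, 0.3, -0.7]
opening: 0.06
grip_force: 0.0
```

Call:
send_rows([
  [6.0,[0,0,0],10],
  [6.0,[0,0,0],10],
  [6.0,[0,0,0],10],
  [6.0,[0,0,0],10],
  [6.0,[0,0,0],10],
  [6.0,[0,0,0],10],
  [6.0,[0,0,0],0],
  [6.0,[0,0,0],0],
])

```text
t: 3.6
tool_pos: [0.5564, -0.245, 0.2612]
tool_rot: [-2.468, -1.943, -0.0]
contact_force: [-0.0, -0.9, 0.2]
opening: 0.0602
grip_force: 0.0
```

```bash
python3 -c "
from h import *
plan(.576,-.292,.26,-13.5)
d=shot('wrist');save(d['frame'],'w1');print(d['fx'],d['cam_to_world'].round(3).tolist())
print(proj(d,np.array([[.576,-.292,.145],[.576,-.292,.045]])))"
```

```text
t 3.6 tcp [ 0.5564 -0.245   0.2612] closeyaw -13.57 toolz [-0.  0. -1.] F [-0.  -0.9  0.2] q6 -0.3 open 0.0602
shift cm (before turn) [-4.11  3.    0.12]
turn deg -0.07
423.3330580532103 [[0.972, -0.226, -0.061, 0.572], [-0.234, -0.939, -0.251, -0.183], [-0.0, 0.258, -0.966, 0.404], [0.0, 0.0, 0.0, 1.0]]
[[362.33587164 295.08640469]
 [350.57660326 252.09366008]]
```

View pics/w1.png

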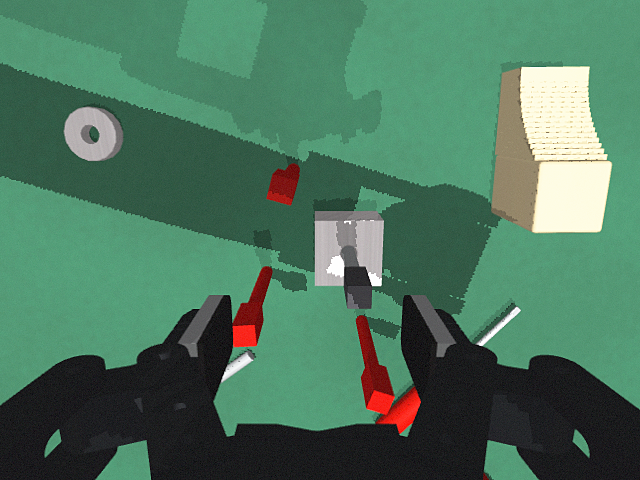

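The wrist view shows the rod's head at (358,290) and the stand at (349,250). Red decoys are at (246,325), (285,185) and (375,390). Next I measure the head top and its yaw.

```bash
python3 - <<'E'
from h import *
d=load('wrist');P=cloud(d);f=d['frame'].astype(int);z=P[...,2]
def sub(m,x0,y0,x1,y1):
    M=np.zeros(m.shape,bool);M[y0:y1,x0:x1]=m[y0:y1,x0:x1];return M
top=sub((z>.141)&(z<.15)&(f.max(-1)<140),335,255,390,325)
v,u=top.nonzero();q=onplane(d,u,v,.145);b=cv2.minAreaRect((q[:,:2]*1000).astype(np.float32));print('top',len(u),u.mean(),v.mean(),q.mean(0).round(4),b,P[top].mean(0))
st=sub((z>.041)&(z<.049),305,200,395,295);q=P[st];b=cv2.minAreaRect((q[:,:2]*1000).astype(np.float32));print('stand',len(q),b,q[:,2].mean())
plan(.576,-.292,.2)
E
```

```text
top 622 358.9871382636656 295.9389067524116 [ 0.5737 -0.2921  0.145 ] ((573.8349609375, -291.96356201171875), (17.645092010498047, 15.857216835021973), 77.53524780273438) [ 0.57373887 -0.29219773  0.14474498]
stand 3716 ((574.077880859375, -292.8026123046875), (60.896583557128906, 59.7624397277832), 76.65372467041016) 0.04489970234939144
t 3.65 tcp [ 0.5565 -0.2452  0.2612] closeyaw -13.61 toolz [-0.  0. -1.] F [0.  0.3 0.3] q6 -0.3 open 0.06
shift cm (before turn) [-4.09  3.    6.12]
```

Call:
send_rows([
  [6.0,[-2.08,1.4,0],0],
  [6.0,[-2.08,1.4,0],0],
  [6.0,[0,0,3.5],0],
  [6.0,[0,0,4.0],0],
  [6.0,[0,0,4.0],0],
  [6.0,[0,0,2.5],0],
  [6.0,[0,0,1.3],0],
  [6.0,[0,0,0],0],
])

```text
t: 4.65
tool_pos: [0.5735, -0.2924, 0.1076]
tool_rot: [-2.469, -1.94, 0.001]
contact_force: [-0.5, 0.8, 0.5]
opening: 0.06
grip_force: 0.0
```

Call:
send_rows([
  [1.0,[0,0,0],0],
  [1.0,[0,0,0],0],
  [1.0,[0,0,0],0],
  [1.0,[0,0,0],0],
  [1.0,[0,0,0],0],
  [1.0,[0,0,0],0],
], newtons=60)

```text
t: 5.4
tool_pos: [0.5745, -0.2932, 0.1099]
tool_rot: [2.47, 1.939, 0.001]
contact_force: [-1.1, 0.7, 5.2]
opening: 0.0152
grip_force: 58.7
```

Call:
send_rows([
  [1.0,[0,0,-1.0],0],
  [1.0,[0,0,-1.5],0],
  [1.0,[0,0,-2.5],0],
  [1.0,[0,0,-4.0],0],
  [1.0,[0,0,-4.0],0],
  [1.0,[0,0,-3.0],0],
  [1.0,[0,0,0],0],
  [1.0,[0,0,0],0],
])

```text
t: 6.4
tool_pos: [0.5734, -0.2923, 0.2668]
tool_rot: [-2.47, -1.939, 0.001]
contact_force: [-0.1, 0.4, -2.2]
opening: 0.0151
grip_force: 58.5
```

```bash
python3 - <<'E'
from h import *
plan(.540,.05,.27,5)
d=load('top');P=cloud(d);f=d['frame'].astype(int);z=P[...,2]
d2=shot('wrist');save(d2['frame'],'w2')
print(proj(d2,np.array([.54,.0925,.085])))
E
```

```text
t 6.4 tcp [ 0.5734 -0.2923  0.2668] closeyaw -13.74 toolz [-0.002  0.001 -1.   ] F [-0.1  0.4 -2.2] q6 -0.35 open 0.0151
shift cm (before turn) [ 32.46 -11.37  -0.27]
turn deg -18.74
[ 110.0431909  -386.05512729]
```

Call:
send_rows([
  [1.0,[4.0,-1.4,0],0],
  [1.0,[5.5,-1.9,0],0],
  [1.0,[5.5,-1.9,0],0],
  [1.0,[5.5,-1.9,0],0],
  [1.0,[5.5,-1.9,0],0],
  [1.0,[4.6,-1.6,0],0],
  [1.0,[0,0,0],-9.4],
  [1.0,[0,0,0],-9.3],
  [1.0,[0,0,0],0],
])

```text
t: 7.58
tool_pos: [0.5427, 0.03, 0.2661]
tool_rot: [-2.123, -2.312, 0.003]
contact_force: [0.4, 0.3, -0.9]
opening: 0.0151
grip_force: 58.7
```

```bash
python3 - <<'E'
from h import *
plan(.540,.0925,.27,5)
d2=shot('wrist');save(d2['frame'],'w3')
print(proj(d2,np.array([[.54,.0925,.085],[.532,.182,.14]])))
E
```

```text
t 7.58 tcp [0.5427 0.03   0.2661] closeyaw 4.87 toolz [-0.004  0.    -1.   ] F [ 0.4  0.3 -0.9] q6 -0.17 open 0.0151
shift cm (before turn) [ 6.25  0.26 -0.38]
turn deg -0.13
[[321.21111027 131.36536347]
 [321.70138419 -31.3568521 ]]
```

View pics/w3.png

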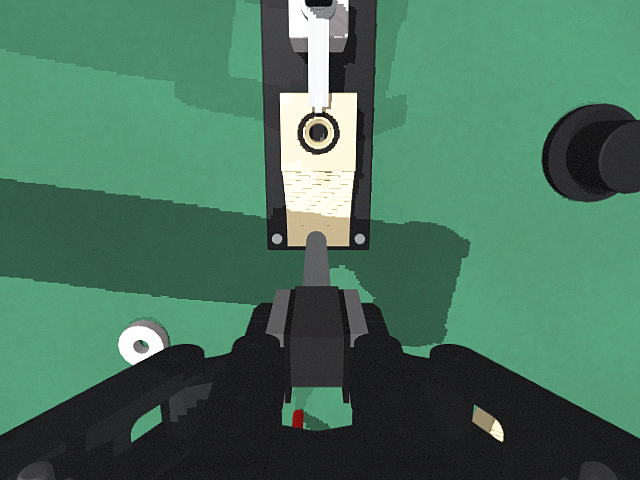

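The wrist view shows the bore ring at (318,132), the rod foot at (316,237) and the pointer arm's tip at (319,108).

```bash
cat >> h.py <<'E'
def ring(d,box,z=.085):
    x0,y0,x1,y1=box;g=d['frame'][y0:y1,x0:x1].astype(int).max(-1);m=(g<70).astype(np.uint8)
    c,_=cv2.findContours(m,cv2.RETR_EXTERNAL,cv2.CHAIN_APPROX_NONE);c=max(c,key=cv2.contourArea)[:,0]
    p=onplane(d,c[:,0]+x0,c[:,1]+y0,z);h=cv2.fitEllipse((p[:,:2]*1000).astype(np.float32));return h
E
python3 - <<'E'
from h import *
d=load('wrist');print('ring',ring(d,(288,100,352,170)))
P=cloud(d);z=P[...,2];f=d['frame'].astype(int)
m=(z>.081)&(z<.089);m[:, :270]=0;m[:,370:]=0;m[:85]=0;m[200:]=0
b=cv2.minAreaRect((P[m][:,:2]*1000).astype(np.float32));print('horn',b,z[m].mean())
# foot/stem pixels
s=(z>.155)&(z<.185);s[:225]=0;s[300:]=0;s[:,:295]=0;s[:,340:]=0
q=P[s];print('stem',len(q),q.min(0).round(4),q.max(0).round(4))
for a in(.163,.168,.173,.178):
    w=q[abs(q[:,2]-a)<.0025];print(a,len(w),w[:,0].min(),w[:,0].max(),w[:,1].max())
plan(.54,.0925,.2)
E
```

```text
ring ((537.7567749023438, 91.39070129394531), (29.468847274780273, 29.713642120361328), 96.4986343383789)
horn ((537.6091918945312, 91.2520751953125), (56.262977600097656, 55.07304382324219), 4.981013298034668) 0.08498285123201922
stem 169 [0.5358 0.0297 0.1646] [0.5476 0.0365 0.1849]
0.163 1 0.5431283985454557 0.5431283985454557 0.035699163712009006
0.168 39 0.5358482297639502 0.5469622709373746 0.03609500914775538
0.173 43 0.5359816743538839 0.5476140459113442 0.03654371137839908
0.178 45 0.5361117870511312 0.5474101468788436 0.03619001016851115
t 7.62 tcp [0.5429 0.0298 0.2665] closeyaw 4.8 toolz [-0.003  0.    -1.   ] F [ 0.2  0.1 -1.8] q6 -0.17 open 0.0148
shift cm (before turn) [6.27 0.26 6.65]
```

Call:
send_rows([
  [1.0,[3.0,0.1,0],0],
  [1.0,[3.1,0,0],0],
  [1.0,[0,0,2.5],0],
  [1.0,[0,0,3.0],0],
  [1.0,[0,0,1.2],0],
  [1.0,[0,0,0],0],
  [1.0,[0,0,0],0],
])

```text
t: 8.5
tool_pos: [0.5401, 0.0904, 0.2026]
tool_rot: [2.123, 2.314, 0.002]
contact_force: [0.4, 0.8, -1.5]
opening: 0.015
grip_force: 58.8
```

```bash
python3 - <<'E'
from h import *
d=shot('wrist');plan(.5377,.0914,.2,5)
P=cloud(d);z=P[...,2]
i=proj(d,np.array([.5377,.0914,.085])).astype(int);print(i)
x0,y0=i-60;c=d['frame'][y0:y0+120,x0:x0+120];save(cv2.resize(c,None,fx=5,fy=5,interpolation=2),'w4')
print(x0,y0)
s=np.zeros(z.shape,bool);s[y0:y0+120,x0+20:x0+100]=1
for a in(.1,.104,.108,.112,.12,.13):
    w=P[s&(abs(z-a)<.002)&(abs(P[...,1]-.092)<.015)];
    if len(w):print(a,len(w),w[:,0].min().round(4),w[:,0].max().round(4),w[:,1].max().round(4))
m=(z>.081)&(z<.089)&(abs(P[...,1]-.09)<.04)&(abs(P[...,0]-.538)<.04)
print('horn',cv2.minAreaRect((P[m][:,:2]*1000).astype(np.float32)))
E
```

```text
t 8.55 tcp [0.5402 0.0905 0.2029] closeyaw 4.92 toolz [ 0.003  0.    -1.   ] F [ 0.1 -0.5 -0.9] q6 -0.06 open 0.0153
shift cm (before turn) [ 0.11 -0.24  0.29]
turn deg -0.08
[312 231]
252 171
0.1 5 0.5348 0.5411 0.1068
0.104 33 0.5338 0.5448 0.0967
0.108 29 0.5339 0.5455 0.0967
0.112 37 0.5339 0.5454 0.0968
0.12 42 0.534 0.5451 0.0967
0.13 43 0.5338 0.5456 0.0966
horn ((537.586669921875, 91.611572265625), (56.18044662475586, 56.59562301635742), 4.839287757873535)
```

View pics/w4.png

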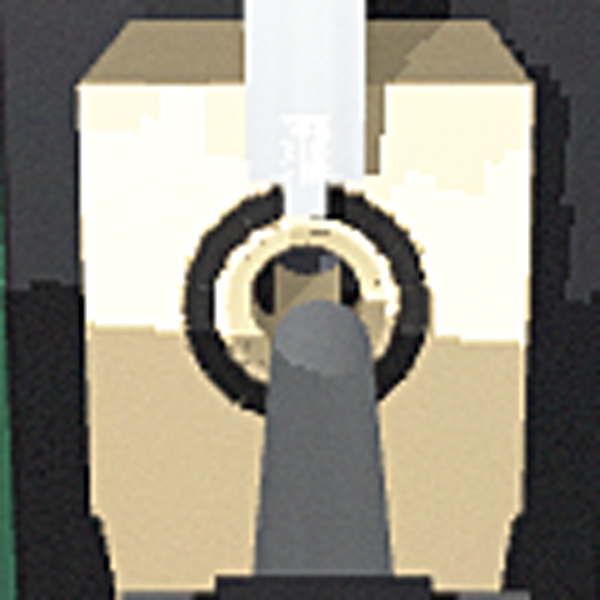

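The crop shows the foot just short of the bore and to the right of its centre, which means about 2 mm in x. The pointer arm is clear. I correct this and start the insertion.

Call:
send_rows([
  [1.0,[0.1,-0.19,0],0],
  [1.0,[0,0,0.8],0],
  [1.0,[0,0,0.8],0],
  [1.0,[0,0,0.4],0],
  [1.0,[0,0,0],0],
  [1.0,[0,0,0],0],
])

```text
t: 9.3
tool_pos: [0.5373, 0.0914, 0.1813]
tool_rot: [-2.123, -2.315, 0.0]
contact_force: [-1.3, -0.1, -2.0]
opening: 0.0152
grip_force: 58.7
```

Call:
send_rows([
  [1.0,[0,0,0.3],0],
  [1.0,[0,0,0.3],0],
  [1.0,[0,0,0.3],0],
  [1.0,[0,0,0.3],0],
  [1.0,[0,0,0.3],0],
  [1.0,[0,0,0.2],0],
  [1.0,[0,0,0],0],
])

```text
t: 10.18
tool_pos: [0.5379, 0.0914, 0.165]
tool_rot: [2.122, 2.315, 0.002]
contact_force: [0.8, 0.2, 3.3]
opening: 0.0152
grip_force: 59.4
```

Call:
send_rows([
  [1.0,[0,0,0.2],0],
  [1.0,[0,0,0.15],0],
])

```text
t: 10.42
tool_pos: [0.538, 0.0914, 0.1616]
tool_rot: [2.122, 2.315, 0.002]
contact_force: [0.3, -1.2, 5.2]
opening: 0.0154
grip_force: 59.6
```

Call:
send_rows([
  [1.0,[0,0,0.15],0],
  [1.0,[0,0,0.15],0],
])

```text
t: 10.68
tool_pos: [0.5378, 0.0914, 0.1581]
tool_rot: [2.123, 2.315, 0.001]
contact_force: [0.6, -0.1, 6.0]
opening: 0.0157
grip_force: 59.7
```

Call:
send_rows([
  [1.0,[0,0,0.15],0],
  [1.0,[0,0,0.15],0],
])

```text
t: 10.92
tool_pos: [0.5376, 0.0914, 0.1549]
tool_rot: [2.123, 2.315, 0.001]
contact_force: [2.3, 0.1, 4.4]
opening: 0.015
grip_force: 59.6
```

Depth is about 35 mm and the force is only the lips. I continue the same way.

Call:
send_rows([
  [1.0,[0,0,0.15],0],
  [1.0,[0,0,0.15],0],
])

```text
t: 11.18
tool_pos: [0.5375, 0.0914, 0.1518]
tool_rot: [2.123, 2.315, 0.001]
contact_force: [1.5, 0.4, 4.6]
opening: 0.0151
grip_force: 59.6
```

Call:
send_rows([
  [1.0,[0,0,0.15],0],
  [1.0,[0,0,0.15],0],
])

```text
t: 11.42
tool_pos: [0.5375, 0.0914, 0.1488]
tool_rot: [2.123, 2.315, 0.0]
contact_force: [2.5, 0.4, 4.0]
opening: 0.0153
grip_force: 59.6
```

Call:
send_rows([
  [1.0,[0,0,0.15],0],
  [1.0,[0,0,0.15],0],
])

```text
t: 11.68
tool_pos: [0.5375, 0.0914, 0.1458]
tool_rot: [2.123, 2.315, 0.0]
contact_force: [1.8, 0.1, 3.1]
opening: 0.0152
grip_force: 59.6
```

Call:
send_rows([
  [1.0,[0,0,0.15],0],
  [1.0,[0,0,0.15],0],
])

```text
t: 11.92
tool_pos: [0.5374, 0.0914, 0.1427]
tool_rot: [2.123, 2.315, 0.0]
contact_force: [1.4, -0.3, 5.7]
opening: 0.0149
grip_force: 59.7
```

Call:
send_rows([
  [1.0,[0,0,0.15],0],
  [1.0,[0,0,0.15],0],
])

```text
t: 12.18
tool_pos: [0.5376, 0.0914, 0.1407]
tool_rot: [2.123, 2.315, 0.0]
contact_force: [-0.4, -0.2, 12.8]
opening: 0.0152
grip_force: 60.7
```

Call:
send_rows([
  [1.0,[0,0,0.15],0],
  [1.0,[0,0,0.15],0],
])

```text
t: 12.42
tool_pos: [0.5381, 0.0915, 0.1405]
tool_rot: [2.123, 2.315, 0.001]
contact_force: [-4.5, 0.2, 23.9]
opening: 0.0152
grip_force: 62.2
```

The force climbed from 6 to 24 N while the TCP stopped at 0.1405, so this is the bottom, about 49 mm deep. I unload and release.

Call:
send_rows([
  [1.0,[0,0,-0.25],0],
  [1.0,[0,0,0],0],
  [5.0,[0,0,0],0],
  [5.0,[0,0,0],0],
  [5.0,[0,0,0],0],
  [5.0,[0,0,0],0],
])

```text
t: 13.18
tool_pos: [0.5369, 0.0914, 0.1387]
tool_rot: [-2.123, -2.315, 0.001]
contact_force: [-0.5, -0.1, 0.7]
opening: 0.0502
grip_force: 0.0
```

```bash
python3 - <<'E'
from h import *
plan(.5377,.0914,.25,5)
d=shot('scene');P=cloud(d);z=P[...,2]
save(cv2.resize(d['frame'][120:270,280:420],None,fx=4,fy=4,interpolation=2),'s5')
E
```

```text
t 13.18 tcp [0.5369 0.0914 0.1387] closeyaw 4.96 toolz [-0.001 -0.    -1.   ] F [-0.5 -0.1  0.7] q6 -0.05 open 0.0502
shift cm (before turn) [-1.000e-02  7.000e-02 -1.113e+01]
turn deg -0.04
```

Call:
send_rows([
  [5.0,[0,0,-1.0],0],
  [5.0,[0,0,-3.0],0],
  [5.0,[0,0,-5.0],0],
  [5.0,[0,0,-4.0],0],
  [5.0,[-3.0,0,0],0],
  [5.0,[0,0,0],0],
  [5.0,[0,0,0],0],
])

```text
t: 14.1
tool_pos: [0.5397, 0.0618, 0.2691]
tool_rot: [-2.123, -2.315, 0.0]
contact_force: [-1.1, 0.4, -0.2]
opening: 0.0501
grip_force: 0.0
```

```bash
python3 - <<'E'
from h import *
d=shot('wrist');save(d['frame'],'w6');P=cloud(d);z=P[...,2];f=d['frame'].astype(int)
plan(.531,.181,.14,5)
def rep(n,m):
    q=P[m]
    if len(q)<5: print(n,len(q));return
    print(n,len(q),'mean',q.mean(0).round(4),'zmed',np.median(q[:,2]).round(4),np.round(cv2.minAreaRect((q[:,:2]*1000).astype(np.float32)),2) if 0 else cv2.minAreaRect((q[:,:2]*1000).astype(np.float32)),'px',np.argwhere(m).mean(0).round())
X,Y=P[...,0],P[...,1]
near=(abs(X-.5377)<.016)
rep('rodtop',near&(abs(Y-.0915)<.016)&(z>.165)&(z<.185))
rep('knobtop',(abs(X-.53)<.016)&(abs(Y-.181)<.018)&(z>.125)&(z<.165)&(f.max(-1)<120))
rep('horn',(abs(X-.5377)<.04)&(abs(Y-.0915)<.04)&(z>.082)&(z<.088))
rep('arm',(abs(X-.534)<.012)&(Y>.106)&(Y<.15)&(z>.09)&(z<.12))
E
```

```text
t 14.15 tcp [0.5396 0.062  0.2689] closeyaw 4.97 toolz [-0.001  0.    -1.   ] F [-0.1  0.3 -0.2] q6 -0.11 open 0.0501
shift cm (before turn) [11.92  0.19 12.89]
turn deg -0.03
rodtop 849 mean [0.5396 0.0923 0.1757] zmed 0.1759 ((539.8311767578125, 91.8497314453125), (15.705373764038086, 16.025375366210938), 4.940793037414551) px [191. 322.]
knobtop 1053 mean [0.5301 0.1801 0.1389] zmed 0.1396 ((529.978271484375, 181.01577758789062), (17.826650619506836, 18.06578826904297), 5.219211578369141) px [ 34. 318.]
horn 3979 mean [0.5367 0.093  0.085 ] zmed 0.085 ((537.5489501953125, 91.43211364746094), (56.154449462890625, 55.987457275390625), 4.989491939544678) px [173. 317.]
arm 1209 mean [0.5342 0.1293 0.0978] zmed 0.0978 ((534.3232421875, 128.19442749023438), (13.824873924255371, 44.46118927001953), 4.964433670043945) px [124. 317.]
```

View pics/w6.png

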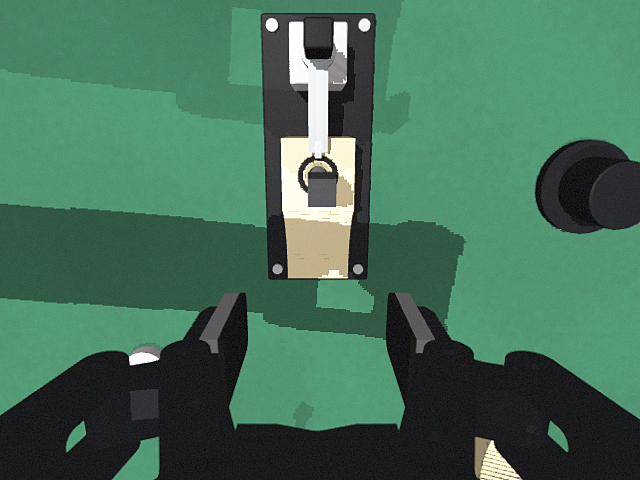

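Rod top is at (322,191), 0.1757 m, which agrees with the kinematics. The knob is at (318,34), and the arm's top face at 0.0978 puts the tip at 0.0958. The pointer has to rise about 80 mm, so I go to the knob.

Call:
send_rows([
  [5.0,[5.0,0,0],0],
  [5.0,[5.0,0,0],0],
  [5.0,[1.94,0,0],0],
  [5.0,[0,0,4.0],0],
  [5.0,[0,0,5.0],0],
  [5.0,[0,0,4.0],0],
  [5.0,[0,0,2.3],0],
  [5.0,[0,0,1.0],0],
  [5.0,[0,0,0],0],
])

```text
t: 15.28
tool_pos: [0.5294, 0.1803, 0.106]
tool_rot: [-2.123, -2.315, 0.001]
contact_force: [1.0, 0.6, 0.2]
opening: 0.0498
grip_force: 0.0
```

Call:
send_rows([
  [1.0,[0,0,0],0],
  [1.0,[0,0,0],0],
  [1.0,[0,0,0],0],
  [1.0,[0,0,0],0],
  [1.0,[0,0,0],0],
], newtons=40)

```text
t: 15.9
tool_pos: [0.5302, 0.1806, 0.107]
tool_rot: [2.123, 2.315, 0.002]
contact_force: [0.5, 0.5, 3.2]
opening: 0.0174
grip_force: 42.9
```

Call:
send_rows([
  [1.0,[0,0,-1.0],0],
  [1.0,[0,0,-1.5],0],
  [1.0,[0,0,-1.5],0],
  [1.0,[0,0,-1.5],0],
  [1.0,[0,0,-1.5],0],
  [1.0,[0,0,-1.0],0],
  [1.0,[0,0,0],0],
  [1.0,[0,0,0],0],
])

```text
t: 16.9
tool_pos: [0.5302, 0.1806, 0.1867]
tool_rot: [2.123, 2.315, 0.002]
contact_force: [3.8, 1.5, 0.9]
opening: 0.0173
grip_force: 42.8
```

```bash
python3 - <<'E'
from h import *
plan(.53,.181,.2)
for n in('scene','top'):
    d=shot(n);P=cloud(d);X,Y,z=P[...,0],P[...,1],P[...,2]
    for nm,m in(('rod',(abs(X-.538)<.012)&(abs(Y-.0915)<.012)&(z>.16)&(z<.2)),('arm',(abs(X-.535)<.014)&(Y>.108)&(Y<.14)&(z>.15)&(z<.2)),('horn',(abs(X-.538)<.03)&(abs(Y-.0915)<.03)&(z>.08)&(z<.09))):
        q=P[m];print(n,nm,len(q),np.sort(q[:,2])[-25:].round(4)[[0,12,24]] if len(q)>25 else q[:,2].round(4),q[:,2].mean() if len(q) else '')
E
```

```text
t 16.9 tcp [0.5302 0.1806 0.1867] closeyaw 4.96 toolz [ 0.002  0.    -1.   ] F [3.8 1.5 0.9] q6 0.11 open 0.0173
shift cm (before turn) [ 0.04 -0.01 -1.33]
scene rod 84 [0.1746 0.176  0.1785] 0.17100907558946224
scene arm 74 [0.177  0.1776 0.1818] 0.175981070182244
scene horn 383 [0.0878 0.0887 0.0899] 0.08445156798805487
top rod 63 [0.1763 0.1775 0.18  ] 0.17446526744058408
top arm 85 [0.1783 0.1791 0.1807] 0.17704951248273268
top horn 406 [0.0882 0.0888 0.09  ] 0.08532717669660345
```

The coarse views put the tip level with the rod top. I release, back off and check from near.

Call:
send_rows([
  [5.0,[0,0,0],0],
  [5.0,[0,0,0],0],
  [5.0,[0,0,0],0],
  [5.0,[0,0,0],0],
  [5.0,[0,0,-2.0],0],
  [5.0,[0,0,-4.0],0],
  [5.0,[0,0,-5.0],0],
  [5.0,[-6.0,0,0],0],
  [5.0,[-6.0,0,0],0],
  [5.0,[0,0,0],0],
])

```text
t: 18.25
tool_pos: [0.5406, 0.0577, 0.2983]
tool_rot: [2.128, 2.308, 0.002]
contact_force: [-0.7, -0.3, 0.6]
opening: 0.0497
grip_force: 0.0
```

```bash
python3 - <<'E'
from h import *
plan(.53,.181,.2)
d=shot('wrist');P=cloud(d);X,Y,z=P[...,0],P[...,1],P[...,2]
for nm,m in(('rod',(abs(X-.5395)<.006)&(abs(Y-.092)<.006)&(z>.165)&(z<.19)),('armtop',(abs(X-.535)<.008)&(Y>.107)&(Y<.14)&(z>.165)&(z<.19)),('tip',(abs(X-.537)<.008)&(Y>.1035)&(Y<.109)&(z>.165)&(z<.19)),('horn',(abs(X-.538)<.03)&(abs(Y-.0915)<.03)&(z>.08)&(z<.09)),('knob',(abs(X-.53)<.007)&(abs(Y-.181)<.007)&(z>.2)&(z<.24))):
    q=P[m];print(nm,len(q),q.mean(0).round(4),np.median(q[:,2]).round(4),q[:,2].std().round(4))
save(cv2.resize(d['frame'][0:300,220:420],None,fx=3,fy=2.0*1,interpolation=2)[:600],'w7')
E
```

```text
t 18.25 tcp [0.5406 0.0577 0.2983] closeyaw 4.65 toolz [ 0.002 -0.001 -1.   ] F [-0.7 -0.3  0.6] q6 -0.11 open 0.0497
shift cm (before turn) [12.38 -0.07  9.82]
rod 367 [0.5395 0.092  0.176 ] 0.176 0.0007
armtop 1241 [0.5348 0.1244 0.1764] 0.1764 0.0007
tip 46 [0.5362 0.1074 0.1765] 0.1764 0.0006
horn 3285 [0.5369 0.0915 0.085 ] 0.085 0.0008
knob 479 [0.5302 0.1776 0.2185] 0.2185 0.0007
```

The rod top reads 0.1760, the arm top 0.1764 and the knob top 0.2185. The tip is therefore at 0.1744–0.1745, about 1.5 mm low, so I regrip and correct.

Call:
send_rows([
  [5.0,[6.0,0,0],0],
  [5.0,[6.0,0,0],0],
  [5.0,[0.35,-0.06,0],-0.3],
  [5.0,[0,0,4.0],0],
  [5.0,[0,0,4.0],0],
  [5.0,[0,0,2.4],0],
  [5.0,[0,0,1.0],0],
  [5.0,[0,0,0],0],
  [5.0,[0,0,0],0],
])

```text
t: 19.42
tool_pos: [0.5297, 0.1842, 0.1842]
tool_rot: [2.116, 2.32, 0.003]
contact_force: [0.8, -0.1, 0.3]
opening: 0.0497
grip_force: 0.0
```

Call:
send_rows([
  [1.0,[0,0,0],0],
  [1.0,[0,0,0],0],
  [1.0,[0,0,0],0],
  [1.0,[0,0,0],0],
  [1.0,[0,0,0],0],
], newtons=30)

```text
t: 20.05
tool_pos: [0.5299, 0.1841, 0.1835]
tool_rot: [2.116, 2.319, 0.004]
contact_force: [4.9, 0.0, 2.3]
opening: 0.0173
grip_force: 35.6
```

Call:
send_rows([
  [1.0,[0,0,-0.15],0],
  [1.0,[0,0,-0.1],0],
  [1.0,[0,0,0],0],
  [1.0,[0,0,0],0],
])

```text
t: 20.55
tool_pos: [0.5298, 0.184, 0.184]
tool_rot: [2.116, 2.319, 0.004]
contact_force: [8.7, 2.1, -5.0]
opening: 0.0177
grip_force: 34.6
```

Call:
send_rows([
  [1.0,[0,0,-0.15],0],
  [1.0,[0,0,0],0],
  [1.0,[0,0,0],0],
])

```text
t: 20.92
tool_pos: [0.5298, 0.184, 0.1855]
tool_rot: [2.117, 2.319, 0.004]
contact_force: [9.4, 1.6, -5.8]
opening: 0.0176
grip_force: 34.5
```

```bash
cat > m.py <<'E'
from h import *
plan(.53,.181,.1846,5)
for n in('scene','top'):
    d=shot(n);P=cloud(d);X,Y,z=P[...,0],P[...,1],P[...,2]
    for nm,m in(('rod',(abs(X-.538)<.012)&(abs(Y-.0915)<.012)&(z>.16)&(z<.2)),('arm',(abs(X-.535)<.014)&(Y>.108)&(Y<.14)&(z>.15)&(z<.2))):
        q=P[m];print(n,nm,len(q),np.sort(q[:,2])[-25:].round(4)[[0,12,24]],q[:,2].mean())
E
python3 m.py
```

```text
t 20.93 tcp [0.5298 0.184  0.1855] closeyaw 5.24 toolz [ 0.003  0.001 -1.   ] F [ 9.4  1.6 -5.8] q6 0.11 open 0.0176
shift cm (before turn) [-0.3  -0.01  0.09]
turn deg 0.24
scene rod 88 [0.1751 0.1766 0.1799] 0.17122721434207744
scene arm 72 [0.1784 0.1798 0.1818] 0.17725950738699348
top rod 63 [0.1759 0.1774 0.1811] 0.17462472396493725
top arm 88 [0.1802 0.1807 0.1831] 0.17883342073918726
```

Call:
send_rows([
  [5.0,[0,0,0],0],
  [5.0,[0,0,0],0],
  [5.0,[0,0,0],0],
  [5.0,[0,0,0],0],
  [5.0,[0,0,-2.0],0],
  [5.0,[0,0,-4.0],0],
  [5.0,[0,0,-5.0],0],
  [5.0,[-6.0,0,0],0],
  [5.0,[-6.3,0,0],0],
  [5.0,[0,0,0],0],
])

```text
t: 22.28
tool_pos: [0.5405, 0.0586, 0.2983]
tool_rot: [2.122, 2.313, 0.002]
contact_force: [0.3, 0.3, 0.1]
opening: 0.0499
grip_force: 0.0
```

Call:
send_rows([
  [5.0,[0,0,0],0],
  [5.0,[0,0,0],0],
])

```text
t: 22.52
tool_pos: [0.5399, 0.0631, 0.2968]
tool_rot: [2.115, 2.323, 0.001]
contact_force: [0.3, 0.0, 0.5]
opening: 0.0501
grip_force: 0.0
```

```bash
cat > mw.py <<'E'
from h import *
plan(.53,.181,.2)
d=shot('wrist');P=cloud(d);X,Y,z=P[...,0],P[...,1],P[...,2]
for nm,m in(('rod',(abs(X-.5395)<.006)&(abs(Y-.092)<.006)&(z>.165)&(z<.19)),('armtop',(abs(X-.535)<.008)&(Y>.107)&(Y<.14)&(z>.165)&(z<.19)),('tip',(abs(X-.537)<.008)&(Y>.1035)&(Y<.109)&(z>.165)&(z<.19)),('horn',(abs(X-.538)<.03)&(abs(Y-.0915)<.03)&(z>.08)&(z<.09)),('knob',(abs(X-.53)<.007)&(abs(Y-.181)<.007)&(z>.2)&(z<.24))):
    q=P[m];print(nm,len(q),q.mean(0).round(4),np.median(q[:,2]).round(4),q[:,2].std().round(4))
E
python3 mw.py
```

```text
t 22.52 tcp [0.5399 0.0631 0.2968] closeyaw 5.36 toolz [ 0.001  0.    -1.   ] F [0.3 0.  0.5] q6 -0.11 open 0.0501
shift cm (before turn) [11.83  0.11  9.68]
rod 368 [0.5395 0.0921 0.176 ] 0.176 0.0007
armtop 1228 [0.5348 0.1245 0.1784] 0.1784 0.0007
tip 47 [0.5361 0.1073 0.1783] 0.1783 0.0006
horn 3220 [0.5368 0.0917 0.085 ] 0.085 0.0009
knob 810 [0.5301 0.1799 0.2204] 0.2204 0.0007
```

The tip is at 0.1764 and the rod top at 0.1760, so they are level within 0.5 mm. The gripper is clear, and I hand in.

```bash
python3 -c "
from station import ctrl
print(ctrl.finish_job())"
```

```text
the job is handed in; nothing more can be done
None
```

The job is handed in: the rod stands on the bottom of the bore, about 49 mm deep, and the released pointer's tip measures within about 0.5 mm of the rod's top, with the arm touching nothing.

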